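# Switch the rice cooker off keep-warm and open its lid

### The job

Supper is over and the empty rice cooker is still on keep-warm: gently press the cancel key with your fingertips (the oblong key beside the display, on the left for someone facing the cooker's front as the robot does), then press the lid release bar (the long bar between the display and the lid) so that the lid springs fully open by itself. Then draw back. Do not press the other keys, pick anything up, shove the cooker or disturb anything else on the table.

Things in the scene. Friction and masses are not known exactly. Their poses are not given: they have to be found in the camera images.
- cooker: white rice cooker, 305 mm deep (x), 230 mm wide (y), 195 mm high, about 2.9 kg, standing loose on rubber feet; origin under its centre, on the table. Its own -x is the front that faces the user, +y is the user's left. Along the front, 98 mm deep, runs a grey panel that rises 0.15 rad towards the lid (front edge 144 mm above the table); behind it is the lid, whose front face stands 33 mm behind the centre of the release bar and whose flat top is 195 mm above the table
- display (a point): centre of the display, a dark window 76 x 44 mm in the middle of the near part of the panel, between the cancel and cook keys
- cancel_top (a point): centre of the top face of the cancel key: oblong with round ends, 30 mm (y) by 16 mm (x), the near key on the left of the display, 74 mm from its centre; the point's z axis points out of the panel, y to the cooker's left; its top stands 5.5 mm above the panel
- cancel (a joint): how far the cancel key is pressed, m. Spring key: it moves 4 mm, square to the panel, and rests at 0; about 1.5 N starts it and 4 N puts it fully down.
- release_top (a point): centre of the top face of the lid release bar: oblong with round ends, 60 mm (y) by 18 mm (x), in the middle of the panel between the display and the lid; the point's z axis points out of the panel, y to the cooker's left; its top stands 6.5 mm above the panel
- release (a joint): how far the release bar is pressed, m. Spring bar: it moves 5 mm, square to the panel, and rests at 0; about 2 N starts it and 6 N puts it fully down. From 3 mm on the latch is free and the lid swings up by its own spring.
- cook_top (a point): centre of the top face of the cook key: large and round, 28 mm, the near key on the right of the display; leave alone
- cook (a joint): how far the cook key is pressed, m. Spring key: it moves 4 mm, square to the panel, and rests at 0; about 1.5 N starts it and 4 N puts it fully down.
- timer_top (a point): centre of the top face of the timer key: small and round, 16 mm, 42 mm behind the cancel key; leave alone
- timer (a joint): how far the timer key is pressed, m. Spring key: it moves 4 mm, square to the panel, and rests at 0; about 1.5 N starts it and 4 N puts it fully down.
- menu_top (a point): centre of the top face of the menu key: small and round, 16 mm, 42 mm behind the cook key; leave alone
- menu (a joint): how far the menu key is pressed, m. Spring key: it moves 4 mm, square to the panel, and rests at 0; about 1.5 N starts it and 4 N puts it fully down.
- lid_front (a point): middle of the lid's front edge, 186 mm in front of the hinge, which lies across the rear of the cooker 163 mm above the table
- lid (a joint): lid angle, rad: 0 shut and latched, 1.45 fully open and standing up at the rear. Once unlatched it rises by itself in 1 to 2 s and pushes with some 3 N at its front edge; it stays up. A finger or gripper above it only delays it.
- rice_bowl: blue ceramic rice bowl, 114 mm across, 58 mm high, near the cooker's left side; loose, leave alone; origin at the centre of its underside
- paddle_stand: white stand 75 x 55 x 60 mm holding an upright wooden rice paddle, 180 mm high in all, near the cooker's right side; loose, leave alone; origin at the centre of its underside
- tea_cup: brown earthenware tea cup, 72 mm across, 82 mm high, near the cooker's right side; loose, leave alone; origin at the centre of its underside
- soy_bottle: amber soy sauce bottle, 56 mm across, 135 mm high; loose, leave alone; origin at the centre of its underside
- tea_caddy: steel tea caddy, 76 mm across, 100 mm high; loose, leave alone; origin at the centre of its underside
- tea_bottle: green bottle of tea, 62 mm across, 190 mm high; loose, leave alone; origin at the centre of its underside
- salad_packs: two clear salad packs in one stack, 127 x 162 x 85 mm; loose, leave alone; origin at the centre of its underside
- tv_remote: black television remote lying flat, 170 x 46 x 18 mm; loose, leave alone; origin at the centre of its underside

How it is judged:
On the way, in this order (a step that is already met when the one before it is completed fails the run):
1. the cancel key is pressed at least 2.5 mm, with the lid still shut (value of joint cancel above 0.0025 m and value of joint lid below 0.1 rad), for 0.05 s.
2. the released lid has swung open (value of joint lid above 1.25 rad), for 0.2 s.
At the end, for the whole second after the job is handed in: The lid stands open (over 1.25 rad) and at rest, all keys and the release bar are up again (under 1 mm), the cooker has neither moved more than 20 mm nor tipped, and every other thing is within 20 mm of where it was and upright (value of joint lid above 1.25 rad and velocity of joint lid below 0.3 rad/s and value of joint each of cook, timer, menu, cancel, release below 0.001 m and distance of each of cooker, display, rice_bowl, paddle_stand, tea_cup, soy_bottle, tea_caddy, tea_bottle, salad_packs, tv_remote from where it was at the start of the episode below 0.02 m and angle between cooker's own z axis and vertical below 0.05 rad and angle between each of rice_bowl, paddle_stand, tea_cup, soy_bottle, tea_caddy, tea_bottle, salad_packs, tv_remote's own z axis and vertical below 0.2 rad); the robot touches nothing.
It fails at once if the cook, timer or menu key is pressed (over 1.5 mm) (value of joint any of cook, timer, menu above 0.0015 m).
It fails at once if the cooker is pressed hard (over 30 N) (contact force between the fingers and cooker above 30 N).
It fails at once if the cooker is shoved, tipped or lifted (distance of any of cooker, display from where it was at the start of the episode above 0.02 m or angle between cooker's own z axis and vertical above 0.05 rad).
It fails at once if something else on the table is shifted, lifted or knocked over (distance of any of rice_bowl, paddle_stand, tea_cup, soy_bottle, tea_caddy, tea_bottle, salad_packs, tv_remote from where it was at the start of the episode above 0.02 m or angle between any of rice_bowl, paddle_stand, tea_cup, soy_bottle, tea_caddy, tea_bottle, salad_packs, tv_remote's own z axis and vertical above 0.2 rad).
It also fails if it takes over 42 s, if anything falls off the work surface, if the arm or the gripper's body presses on something with over 40 N, if the wrist force passes 120 N, or if a joint passes its speed limit or range.

### The arm

A 6-joint arm with a two-finger parallel gripper is mounted at the origin on the work surface. World frame = base frame: x ahead of the robot, y to its left, z up, the work surface at z = 0. Lengths are in m, angles in rad, forces in N, time in s.
With the tool pointing down it reaches from about 0.25 to 0.775 m from the base axis. Payload 4 kg.
Tool frame: the origin (TCP) lies midway between the tips of the shut fingers; the grasp point (between the pads) lies 19 mm behind it (robot.grasp_offset is the distance from the TCP to the grasp point, in m); z points along the fingers, y is the direction in which the jaws open and shut (so a half turn about z gives the same grasp; the last joint's range is limited). The gripper opens to 94 mm and grips with 3 to 60 N. Pads are 16 mm wide; open, the fingers measure 119 mm over their backs; the gripper's body (75 mm by 177 mm) begins 78 mm behind the grasp point.
Start: joints at [-0.103, 0.087, 1.371, -0, 1.684, -0.103], TCP at [0.55, -0, 0.206] pointing down, gripper open.
Joint ranges: [-3.1, 3.1], [-0.76, 2.03], [0.27, 2.55], [-1.08, 4.22], [0.17, 2.65], [-2.57, 2.57]. Speed limits (rad/s): [2.79, 2.79, 3.14, 3.14, 3.14, 3.14].

### API

Orientations are given as [roll, pitch, yaw] about the fixed x, y, z axes, in that order (R = Rz(yaw) Ry(pitch) Rx(roll)).
In Python, from bench import status, viewer, order, robot gives the robot as it stands. The module is installed in compiled form; this text tells all that it offers.
- The arm moves only by the tool move_arm, never from a script. Its argument "targets" is a list of rows, each a list of 3 entries, a list of its own where there are three numbers: the shift along the tool's x, y, z in mm, then the turn, a rotation vector about the tool's x, y, z in degrees, then the opening, from -1 (shut) to 1 (fully open). A call has 1 to 20 rows; each row is the pose to reach, as a shift and turn from the pose commanded when the call began, along the tool's axes at that moment; what a row does not reach only later rows make up. A row lasts 1/8 s, in which the tool goes at most 62.5 mm and 10.7 degrees, less where a joint would pass 70% of its speed; a pose out of reach is approached as far as the arm can. A call with a gripper value outside its range is refused whole. The fingers move at their own pace and stop on an object; the grip force is fixed at half the most. Time passes only in rows, so rows that repeat a pose let the fingers close. It gives the time, the measured TCP pose, the force and the opening at its end, in the units of the state.
- status.get_obs(): the state, without advancing time (a new reading comes with each control period).
- viewer.snapshot(name): name is "scene" or "side" or "wrist"; returns the picture (384x512x3 uint8, red, green, blue); there is no depth.
- viewer.camera_model(name): a dict with "K" (3x3 intrinsics, pixels), "D" ([k1, k2, p1, p2, k3] as OpenCV has them; the pictures are not rectified), "xyz" and "attitude" of the camera in the world; the wrist camera has in their place "T_tool_cam" (4x4, takes a point from camera to tool coordinates, whose origin is the TCP and whose axes are the flange's). Camera axes: x right, y up, looking along -z (the intrinsics and any distortion apply to the point x, -y, -z); pixel columns grow to the right and rows downward; lengths in m; the calibration is good to about 2 mm. A picture is of the moment at which its call begins: read the wrist's pose just before it. camera_model takes no time and is no camera call.
- order.close_job(): hands the job in, once; it reports no verdict.
The state is a dict: "time": time; "joint_positions": joint angles; "qvel": joint speeds; "joint_torque": joint torques, N m; "tool_pos": TCP position; "ee_rot": TCP orientation; "wrist_force": force on the tool from outside, world axes, zero at the start; "wrist_torque": the same for the moment, N m; "width": finger opening in m.
Only numpy, scipy, OpenCV 4.12 (cv2) and the standard library are available. Lean on these libraries where they do the work, as an engineer would, in place of code of your own. Each camera call takes 0.05 s, during which the arm holds its last target. There are 200 camera calls.

## Working session

There is one attempt and no reset: what is moved stays moved. The work goes in short steps, Python scripts to look and compute and a tool call to move; the robot and the scene stay as the last step left them, time stands still between calls to the robot, and variables do not carry over. Pictures are saved under pics/ and viewed, about 8 in all and at most 12, crops included, and the job is handed in when it is done.

Besides the shell and the picture viewer there is one more tool, called after "Emit:" as name([rows], argument=value, ...), one row to a line, values as JSON. move_arm: Moves the arm, as the interface text tells. Its arguments: {"type":"object","properties":{"targets":{"type":"array"}},"required":["targets"]}

```bash
mkdir -p pics; python3 - <<'E'
from bench import status, viewer
import cv2, numpy as np
np.set_printoptions(precision=4,suppress=True)
s=status.get_obs(); print(s)
for n in ("scene","side","wrist"):
    cv2.imwrite(f"pics/{n}0.png",viewer.snapshot(n)[:,:,::-1]); print(n,viewer.camera_model(n))
a=[cv2.imread(f"pics/{n}0.png") for n in("scene","side","wrist")]
E
```

```text
{'time': 0.0, 'joint_positions': array([-0.1031,  0.088 ,  1.3722,  0.    ,  1.6836, -0.1031]), 'qvel': array([ 0.0023, -0.0002, -0.0012,  0.0004, -0.0019,  0.0021]), 'joint_torque': array([  0.0013, -34.0183, -30.2424,   0.0718,   0.033 ,  -0.0001]), 'tool_pos': array([0.5495, 0.0001, 0.2043]), 'ee_rot': array([-3.1394, -0.0002,  1.5708]), 'wrist_force': array([ 0.0601, -0.0212, -0.3918]), 'wrist_torque': array([-0.0599,  0.0332, -0.0423]), 'width': 0.09410862512756993}
scene {'K': array([[391.5913,   0.    , 254.9196],
       [  0.    , 391.5913, 189.6102],
       [  0.    ,   0.    ,   1.    ]]), 'D': array([-0.0507,  0.    ,  0.    ,  0.    ,  0.    ]), 'xyz': array([1.0753, 0.6063, 1.3659]), 'attitude': array([0.5715, 0.0145, 2.4043])}
side {'K': array([[498.1348,   0.    , 250.7235],
       [  0.    , 498.1348, 191.1843],
       [  0.    ,   0.    ,   1.    ]]), 'D': array([0.0083, 0.    , 0.    , 0.    , 0.    ]), 'xyz': array([0.135 , 1.0014, 1.2257]), 'attitude': array([ 0.7595,  0.002 , -2.7396])}
wrist {'K': array([[308.9065,   0.    , 260.214 ],
       [  0.    , 308.9065, 193.6612],
       [  0.    ,   0.    ,   1.    ]]), 'D': array([-0.0271,  0.    ,  0.    ,  0.    ,  0.    ]), 'T_tool_cam': array([[-0.0004,  0.9635,  0.2675,  0.0775],
       [ 1.    ,  0.0004,  0.0001, -0.    ],
       [ 0.    ,  0.2675, -0.9635, -0.1783],
       [ 0.    ,  0.    ,  0.    ,  1.    ]])}
```

View pics/scene0.png

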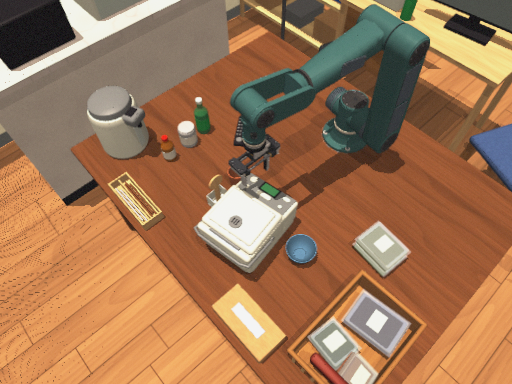

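View pics/wrist0.png

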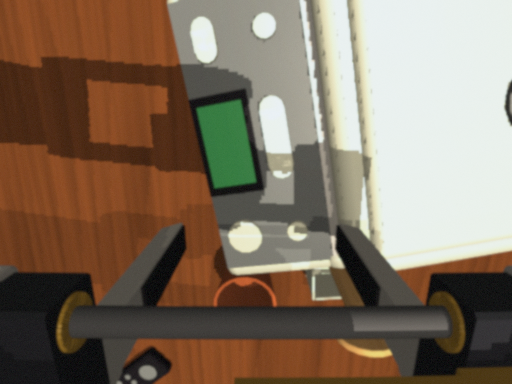

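The wrist view shows the panel: cancel at about (203,40), timer (263,26), display (228,142), release (275,137), cook (246,236) and menu (298,231). I'll fit the cooker pose to these.

```bash
cat > h.py <<'E'
import numpy as np, cv2
from scipy.spatial.transform import Rotation as R
from scipy.optimize import least_squares
from bench import status, viewer
np.set_printoptions(precision=4,suppress=True)
def cam_pose(n,s):
    m=viewer.camera_model(n)
    if n=="wrist":
        T=np.eye(4);T[:3,:3]=R.from_euler('xyz',s['ee_rot']).as_matrix();T[:3,3]=s['tool_pos'];T=T@m['T_tool_cam']
    else:
        T=np.eye(4);T[:3,:3]=R.from_euler('xyz',m['attitude']).as_matrix();T[:3,3]=m['xyz']
    return m,T
def project(P,n,s):
    m,T=cam_pose(n,s); p=(np.asarray(P)-T[:3,3])@T[:3,:3]
    p=p*[1,-1,-1]
    return cv2.projectPoints(p,np.zeros(3),np.zeros(3),m['K'],m['D'])[0].reshape(-1,2)
a=0.15
def model(d):  # cooker-frame points: cancel,timer,display,release,cook,menu
    def pt(u,y,h): return [-.1525+u*np.cos(a)-h*np.sin(a),y,.144+u*np.sin(a)+h*np.cos(a)]
    r=(.065)/np.cos(a)
    return np.array([pt(d,.074,.0055),pt(d+.042,.074,.0055),pt(d,0,.001),pt(r,0,.0065),pt(d,-.074,.0055),pt(d+.042,-.074,.0055)])
def world(q):
    return model(q[3])@R.from_euler('z',q[2]).as_matrix().T+[q[0],q[1],0]
def fit(px,n,s):
    return least_squares(lambda q:(project(world(q),n,s)-px).ravel(),[.7,0,0,.03],x_scale=[.01,.01,.05,.01])
E
cat > a.py <<'E'
from h import *
s=status.get_obs()
px=np.array([[203,40],[263,26],[228,142],[275,137],[246,236],[298,231]],float)
f=fit(px,"wrist",s); q=f.x
print(q,"rms",np.sqrt(np.mean(f.fun**2))); print(f.fun.reshape(-1,2)); print(world(q))
np.save("q.npy",q)
im=cv2.imread("pics/side0.png")
for p in project(world(q),"side",s): cv2.circle(im,tuple(int(round(v)) for v in p),2,(0,0,255),1)
cv2.imwrite("pics/side0m.png",im)
E
python3 a.py
```

```text
[0.6472 0.0738 0.1859 0.0286] rms 1.1643637600649375
[[ 0.0552 -1.2167]
 [ 0.0956 -2.1846]
 [-0.3823  2.9484]
 [ 0.313   0.3408]
 [-0.1332  0.9637]
 [-0.0013  0.0617]]
[[ 0.5106  0.1234  0.1537]
 [ 0.5514  0.131   0.16  ]
 [ 0.5249  0.0508  0.1493]
 [ 0.5602  0.0574  0.1603]
 [ 0.5379 -0.0221  0.1537]
 [ 0.5788 -0.0144  0.16  ]]
```

View pics/side0m.png

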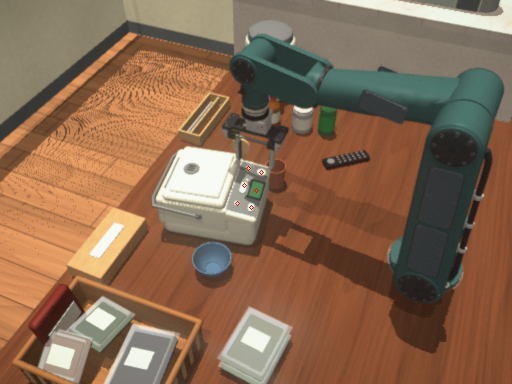

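```bash
cat >> h.py <<'E'
def tool_rot(q):
    c,s_=np.cos(a),np.sin(a)
    return R.from_euler('z',q[2]).as_matrix()@np.array([[-c,0,s_],[0,1,0],[-s_,0,-c]])
def delta(P,Rt,s):
    R0=R.from_euler('xyz',s['ee_rot']).as_matrix()
    return (np.asarray(P)-s['tool_pos'])@R0*1000, R.from_matrix(R0.T@Rt).as_rotvec(degrees=True)
E
python3 - <<'E'
from h import *
q=np.load("q.npy");s=status.get_obs();Rt=tool_rot(q);W=world(q)
print(delta(W[0]-Rt[:,2]*.05,Rt,s)); print(Rt)
E
```

```text
(array([121.9622, -46.3394,   1.5368]), array([  -7.6089,   -6.3497, -100.4375]))
[[-0.9717 -0.1848  0.1469]
 [-0.1827  0.9828  0.0276]
 [-0.1494  0.     -0.9888]]
```

Emit:
move_arm([
  [[0, 0, -30], [0, 0, 0], -1],
  [[60, -20, -30], [-1, -1, -20], -1],
  [[122, -46, -30], [-7.6, -6.3, -100.4], -1],
  [[122, -46, -20], [-7.6, -6.3, -100.4], -1],
  [[122, -46, 0], [-7.6, -6.3, -100.4], -1],
  [[122, -46, 0], [-7.6, -6.3, -100.4], -1],
  [[122, -46, 0], [-7.6, -6.3, -100.4], -1],
  [[122, -46, 0], [-7.6, -6.3, -100.4], -1],
  [[122, -46, 0], [-7.6, -6.3, -100.4], -1],
  [[122, -46, 0], [-7.6, -6.3, -100.4], -1],
  [[122, -46, 0], [-7.6, -6.3, -100.4], -1],
  [[122, -46, 0], [-7.6, -6.3, -100.4], -1],
  [[122, -46, 0], [-7.6, -6.3, -100.4], -1],
  [[122, -46, 0], [-7.6, -6.3, -100.4], -1],
  [[122, -46, 0], [-7.6, -6.3, -100.4], -1],
])

```text
time: 2.02
tool_pos: [0.5041, 0.1221, 0.2054]
ee_rot: [3.142, 0.151, -2.957]
wrist_force: [-0.3, 0.4, 0.4]
width: 0.0006
```

```bash
python3 - <<'E'
from h import *
q=np.load("q.npy");s=status.get_obs();Rt=tool_rot(q);W=world(q)
print(s['time'],s['tool_pos'],s['width'],s['wrist_force'],s['joint_positions']);print(delta(W[0],Rt,s))
for n in("wrist","side"):
    im=viewer.snapshot(n)[:,:,::-1].copy()
    for p in project(world(q),n,s): cv2.circle(im,tuple(int(round(v)) for v in p),2,(0,0,255),1)
    if n=="side": im=cv2.resize(im[120:260,140:320],None,fx=3,fy=3)
    cv2.imwrite(f"pics/{n}1.png",im)
A=cv2.imread("pics/wrist1.png");
E
```

```text
2.025 [0.5041 0.1221 0.2054] 0.0005540105688369772 [-0.3356  0.4217  0.4487] [ 0.1217 -0.1007  1.5655  0.0096  1.5261 -1.6339]
(array([ 1.1942,  0.0727, 52.1469]), array([-0.0019,  0.058 , -0.0472]))
```

View pics/wrist1.png

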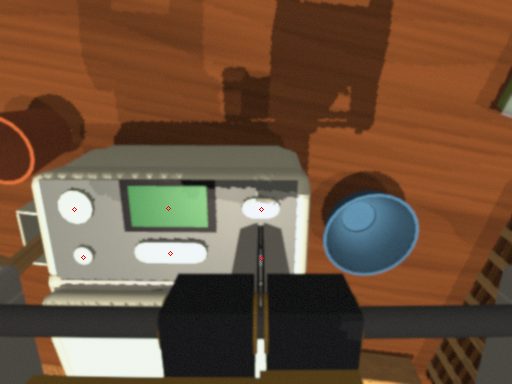

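View pics/side1.png

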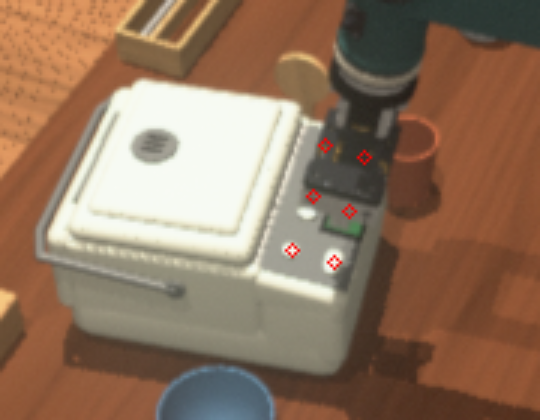

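Every overlay point in the wrist view falls on its key to within about 1 px: cancel (261,209), release (170,253), display (168,208). The fingers are above cancel, so I'll descend.

Emit:
move_arm([
  [[1, 0, 20], [0, 0, 0], -1],
  [[1, 0, 40], [0, 0, 0], -1],
  [[1, 0, 47], [0, 0, 0], -1],
  [[1, 0, 50], [0, 0, 0], -1],
  [[1, 0, 52], [0, 0, 0], -1],
  [[1, 0, 53], [0, 0, 0], -1],
  [[1, 0, 53], [0, 0, 0], -1],
])

```text
time: 3.0
tool_pos: [0.5113, 0.1233, 0.1538]
ee_rot: [-3.142, 0.153, -2.956]
wrist_force: [-0.7, -1.3, 2.1]
width: 0.0003
```

```bash
python3 - <<'E'
from h import *
q=np.load("q.npy");s=status.get_obs();Rt=tool_rot(q)
print(delta(world(q)[0],Rt,s),s['wrist_force'])
E
```

```text
(array([0.6703, 0.1758, 0.0265]), array([-0.0061,  0.1465, -0.0389])) [-0.6625 -1.2556  2.1242]
```

Contact has just begun, with about 2 N showing at the predicted height. I'll press on gently.

Emit:
move_arm([
  [[0, 0, 1], [0, 0, 0], -1],
  [[0, 0, 2], [0, 0, 0], -1],
  [[0, 0, 3], [0, 0, 0], -1],
  [[0, 0, 3], [0, 0, 0], -1],
])

```text
time: 3.5
tool_pos: [0.5117, 0.1234, 0.1505]
ee_rot: [3.142, 0.152, -2.956]
wrist_force: [0.9, 0.2, 4.1]
width: 0.0007
```

```bash
python3 - <<'E'
from h import *
q=np.load("q.npy");s=status.get_obs();Rt=tool_rot(q)
print(delta(world(q)[0],Rt,s),s['wrist_force'])
E
```

```text
(array([ 0.6383,  0.1615, -3.3583]), array([-0.0041,  0.1364, -0.0406])) [0.9449 0.178  4.1201]
```

Emit:
move_arm([
  [[0, 0, 1], [0, 0, 0], -1],
  [[0, 0, 1.5], [0, 0, 0], -1],
  [[0, 0, 1.5], [0, 0, 0], -1],
])

```text
time: 3.88
tool_pos: [0.5119, 0.1234, 0.1498]
ee_rot: [-3.141, 0.153, -2.956]
wrist_force: [-1.6, 0.3, 6.9]
width: 0.0001
```

```bash
python3 - <<'E'
from h import *
q=np.load("q.npy");s=status.get_obs();Rt=tool_rot(q)
print(delta(world(q)[0],Rt,s),s['wrist_force'])
cv2.imwrite("pics/wrist2.png",viewer.snapshot("wrist")[:,:,::-1])
E
```

```text
(array([ 0.6685,  0.1823, -4.0821]), array([-0.0107,  0.1485, -0.0342])) [-1.6484  0.26    6.9456]
```

View pics/wrist2.png

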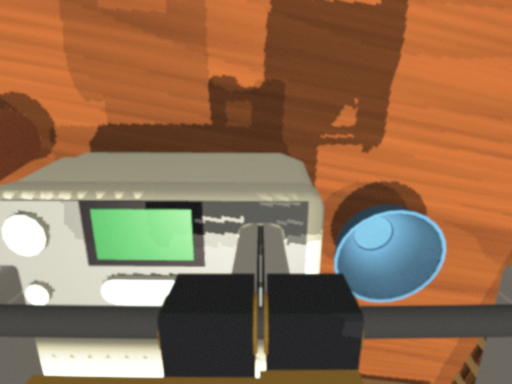

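The cancel key has bottomed: 4.1 mm travel at 6.9 N, fingertips over it at about (261,235). Next I'll lift off and move to the release bar.

Emit:
move_arm([
  [[0, 0, -5], [0, 0, 0], -1],
  [[0, 0, -20], [0, 0, 0], -1],
  [[0, 0, -35], [0, 0, 0], -1],
  [[-18, -37, -35], [0, 0, 0], -1],
  [[-36.4, -74, -35], [0, 0, 0], -1],
  [[-36.4, -74, -25], [0, 0, 0], -1],
  [[-36.4, -74, -13], [0, 0, 0], -1],
  [[-36.4, -74, -13], [0, 0, 0], -1],
  [[-36.4, -74, -13], [0, 0, 0], -1],
])

```text
time: 5.05
tool_pos: [0.5581, 0.0578, 0.1668]
ee_rot: [3.141, 0.151, -2.955]
wrist_force: [-0.4, -0.5, 0.1]
width: 0.0002
```

```bash
python3 - <<'E'
from h import *
q=np.load("q.npy");s=status.get_obs();Rt=tool_rot(q)
print(delta(world(q)[3],Rt,s),s['wrist_force'])
im=viewer.snapshot("wrist")[:,:,::-1].copy()
for p in project(world(q),"wrist",s): cv2.circle(im,tuple(int(round(v)) for v in p),2,(0,0,255),1)
cv2.imwrite("pics/wrist3.png",im)
E
```

```text
(array([-1.001 , -0.7512,  6.7663]), array([0.0207, 0.0456, 0.035 ])) [-0.4416 -0.4927  0.1094]
```

View pics/wrist3.png

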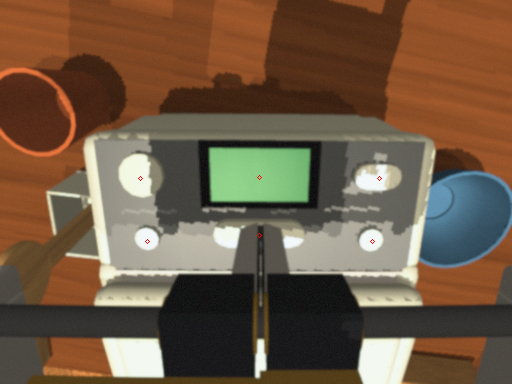

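The cooker hasn't moved, cancel is back up and the fingers are centred over the release bar at (260,236). I'll press it, then draw back up and towards the front.

Emit:
move_arm([
  [[-1, 0, 5], [0, 0, 0], -1],
  [[-1, 0, 8], [0, 0, 0], -1],
  [[-1, 0, 10], [0, 0, 0], -1],
  [[-1, 0, 12], [0, 0, 0], -1],
  [[-1, 0, 13], [0, 0, 0], -1],
  [[-1, 0, 13], [0, 0, 0], -1],
])

```text
time: 5.85
tool_pos: [0.5615, 0.0577, 0.1554]
ee_rot: [3.141, 0.152, -2.956]
wrist_force: [-4.5, 1.1, 7.1]
width: 0.0003
```

```bash
python3 - <<'E'
from h import *
q=np.load("q.npy");s=status.get_obs();Rt=tool_rot(q)
print(delta(world(q)[3],Rt,s),s['wrist_force'])
cv2.imwrite("pics/side4.png",viewer.snapshot("side")[:,:,::-1])
E
```

```text
(array([ 0.5866, -0.0706, -4.9789]), array([ 0.0169,  0.1187, -0.0291])) [-4.4679  1.1084  7.0756]
```

View pics/side4.png

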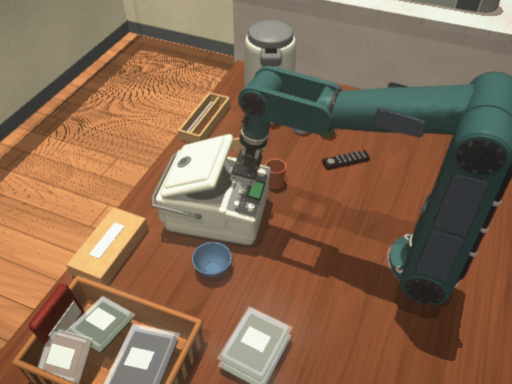

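The bar bottomed at 5 mm, and the lid at about (200,165) is rising. I'll draw back.

Emit:
move_arm([
  [[1, 0, -6], [0, 0, 0], -1],
  [[4, 0, -15], [0, 0, 0], -1],
  [[20, 0, -35], [0, 0, 0], -1],
  [[45, 0, -60], [0, 0, 0], -1],
  [[75, 0, -85], [0, 0, 0], -1],
  [[105, 0, -100], [0, 0, 0], -1],
  [[130, 0, -110], [0, 0, 0], -1],
  [[130, 0, -110], [0, 0, 0], -1],
  [[130, 0, -110], [0, 0, 0], -1],
  [[130, 0, -110], [0, 0, 0], -1],
  [[130, 0, -110], [0, 0, 0], -1],
  [[130, 0, -110], [0, 0, 0], -1],
  [[130, 0, -110], [0, 0, 0], -1],
  [[130, 0, -110], [0, 0, 0], -1],
  [[130, 0, -110], [0, 0, 0], -1],
  [[130, 0, -110], [0, 0, 0], -1],
  [[130, 0, -110], [0, 0, 0], -1],
  [[130, 0, -110], [0, 0, 0], -1],
  [[130, 0, -110], [0, 0, 0], -1],
  [[130, 0, -110], [0, 0, 0], -1],
])

```text
time: 8.4
tool_pos: [0.4189, 0.0307, 0.2433]
ee_rot: [3.142, 0.151, -2.956]
wrist_force: [0.4, -0.2, -0.1]
width: 0.0006
```

```bash
python3 - <<'E'
from h import *
q=np.load("q.npy");s=status.get_obs()
print(s['wrist_force'],s['tool_pos'],s['time'])
a0=viewer.snapshot("side")[:,:,::-1].copy();w=viewer.snapshot("wrist")[:,:,::-1].copy()
for p in project(world(q),"wrist",s): cv2.circle(w,tuple(int(round(v)) for v in p),2,(0,0,255),1)
cv2.imwrite("pics/end.png",cv2.resize(np.hstack([a0,w]),(800,300)))
E
```

```text
[ 0.3512 -0.1543 -0.0598] [0.4189 0.0307 0.2433] 8.4
```

View pics/end.png

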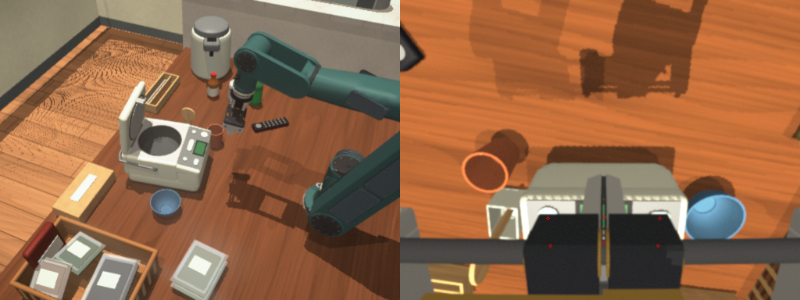

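The lid stands upright at about (130,120), the neighbouring things are in place and the arm is clear with no force on the wrist.

```bash
python3 -c "from bench import order; print(order.close_job())"
```

```text
the job is handed in; nothing more can be done
None
```

I pressed the cancel key, then the lid release bar. The lid sprang open by itself, I drew the arm back and handed the job in at about 8.5 s; no verdict was reported.

- **Cancel key:** it went down about 4.1 mm at about 7 N with the lid shut. The next close view showed it up again and the cooker unmoved.
- **Release bar:** it went down about 5 mm with 7 N upward on the wrist and about 4.5 N sideways. The lid was rising while I still held the bar. I did not check whether that sideways force came from the lid touching the gripper.
- **Last checks:** the side picture shows the lid standing upright, with the bowl, cup, paddle stand, bottles and remote where they were. The wrist read about zero force, with the arm clear of everything. I judged the lid angle by eye. The gripper hid most of the panel in the last wrist view, so I did not check closely that the release bar came back up.

No checks failed. The pose I measured put both keys within about 1 mm of where the fingers met them.

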